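# Dress the candle stall: each candle in its own holder

### The arm

A 6-joint arm with a two-finger parallel gripper is mounted at the origin on the work surface. World frame = base frame: x ahead of the robot, y to its left, z up, the work surface at z = 0. Lengths are in mm, angles in rad, forces in N, time in s.
With the tool pointing down it reaches from about 250 to 800 mm from the base axis. Payload 3.9 kg.
Tool frame: the origin (TCP) lies at the very end of the fingers, on their centre line; the grasp point (between the pads) lies 19 mm behind it; z points along the fingers, y is the line along which they close (so a half turn about z gives the same grasp; the last joint's range is limited). The gripper opens to 85 mm and grips with 20 to 120 N. Pads are 22 mm wide; open, the fingers measure 114 mm over their backs; the gripper's body (76 mm by 85 mm) begins 54 mm behind the grasp point. The pads swing forward as they close: fully open they stand 13 mm farther back than shut.
Start: joints at [-1.195, 0.26, -0.138, 1.173, 0, 1.571], TCP at [192.679, -488.355, 231.304] pointing down, gripper open.
Joint ranges: [-2.78, 2.78], [-0.83, 1.72], [-1.28, 1.37], [-1.9, 2.12], [-1.57, 1.48], [-3.14, 3.14]. Speed limits (rad/s): [2.57, 2.57, 3.14, 3.14, 3.14, 3.14].

### API

Orientations are given as a 3x3 rotation matrix whose columns are the frame's x, y, z axes.
In Python, from rig import env, get_image, camera_model, workorder gives the robot as it stands. The module is installed in compiled form; this text tells all that it offers.
- The arm moves only by the shell command python3 -m inch 'ROWS' [FORCE]. ROWS is JSON, a list of rows, each a list of 5 numbers: the shift along the tool's x, y, z in units of 40 mm (1.0 is 40 mm), then the turn about the tool's z in units of 6 degrees (1.0 is 6 degrees), then the finger opening in mm, from 0 to 85.4. In form: [[dx, dy, dz, turn, grip], ...]. A call has 1 to 8 rows; each row is the pose to reach, as a shift and turn from the pose commanded when the call began, along the tool's axes at that moment; what a row does not reach only later rows make up. A row lasts 1/12 s, in which the tool goes at most 41.7 mm and 7.16 degrees, less where a joint would pass 70% of its speed; a pose out of reach is approached as far as the arm can. A call with a gripper value outside its range is refused whole. The fingers move at their own pace and stop on an object; FORCE is the grip in N (left out, the last holds). Time passes only in rows, so rows that repeat a pose let the fingers close. It gives the time, the measured TCP pose, the force, the opening and the grip force at its end, in the units of the state.
- env.get_obs(): the state, without advancing time (a new reading comes with each control period).
- get_image(name): name is "scene" or "top" or "wrist"; returns the picture (400x640x3 uint8, red, green, blue); there is no depth.
- camera_model(name): a dict with "fx", "fy", "cx", "cy" (pixels), "pose" (4x4, takes a point from camera to world coordinates); the wrist camera has in their place "hand_eye" (4x4, takes a point from camera to tool coordinates, whose origin is the TCP and whose axes are the flange's). Camera axes: x right, y up, looking along -z (the intrinsics and any distortion apply to the point x, -y, -z); pixel columns grow to the right and rows downward; lengths in mm; the calibration is good to about 2 mm. A picture is of the moment at which its call begins: read the wrist's pose just before it. camera_model takes no time and is no camera call.
- workorder.sign_off(): hands the job in; it is judged then, once.
The state is a dict: "time": time; "joints": joint angles; "qvel": joint speeds; "effort": joint torques, N m; "position": TCP position; "orientation": TCP orientation; "contact_force": force on the tool from outside, world axes, zero at the start; "moment": the same for the moment, N m; "finger_gap": finger opening in mm; "gripper_force": force on a finger pad.
Only numpy, scipy, OpenCV 4.12 (cv2) and the standard library are available. Lean on these libraries where they do the work, as an engineer would, in place of code of your own. Each camera call takes 0.05 s, during which the arm holds its last target. There are 200 camera calls.

### The job

Dress the stall's candle display: pick up the four loose candles on the counter and stand each one upright in the holder made for it - the slim candle down in the copper-lined black cup, the short squat one down in the seat of the birch log, the big round pillar on the round iron plate, and the square one on the square wooden tray with its sides parallel to the tray's. Set them down gently, let no candle topple, and leave the holders, the little wooden fir tree and the white ceramic house standing where they are.

Things in the scene. Friction and masses are not known exactly. Their poses are not given: they have to be found in the camera images.
- candle_slim: The slimmest of four unlit candles of the same plain ivory wax: an upright round candle, 36 mm in diameter, 62 mm tall, about 57 g. Belongs in cup_holder. Its origin is the centre of its underside, z up; it starts upright on the counter. 
- candle_short: The low, squat round candle of ivory wax: 48 mm in diameter, 50 mm tall, about 80 g. Belongs in log_holder. Its origin is the centre of its underside, z up; it starts upright on the counter. 
- candle_pillar: The big round pillar candle of ivory wax: 60 mm in diameter, 100 mm tall, about 250 g. Belongs on round_plate. Its origin is the centre of its underside, z up; it starts upright on the counter. 
- candle_square: The square block candle of ivory wax: 50 x 50 mm in plan, 72 mm tall, about 160 g. Belongs on square_tray. Its origin is the centre of its underside, z up; it starts upright on the counter. Its x and y axes are square to its sides. All four candles carry a thin curved wick, 9 mm long, look only.
- cup_holder: Black turned wooden candle cup, 72 mm in diameter and 80 mm tall, with a groove round its waist and a copper-lined round seat in its top: 54 mm in inner diameter, flat floor 60 mm above the underside (20 mm deep). Loose, 350 g; must stay where it stands. Its origin is the centre of its underside, z up; it starts upright on the counter. 
- log_holder: Short standing birch log with white flecked bark, about 100 mm in diameter and 86.5 mm tall, with a steel-lined round seat turned in its pale top: 66 mm in inner diameter, flat floor 76 mm above the underside (10.5 mm deep). Loose, 450 g; must stay where it stands. Its origin is the centre of its underside, z up; it starts upright on the counter. 
- round_plate: Round dark iron candle plate, 91 mm in outer diameter, with a flared rim 18 mm above the counter; flat round floor 8 mm above the counter, about 77 mm across. Loose, 400 g; must stay where it stands. Its origin is the centre of its underside, z up; it starts upright on the counter. 
- square_tray: Square dark wooden candle tray, 80 x 80 mm outside, 68 x 68 mm inside, rim 18 mm above the counter, flat floor 8 mm above the counter. Loose, 350 g; must stay where it stands. Its origin is the centre of its underside, z up; it starts upright on the counter. Its x and y axes are square to its sides.
- wood_tree: Bystander: little turned dark wooden fir tree in three tiers, 56 mm in diameter at its widest, 112 mm tall, 90 g, loose. Not part of the job: leave it standing where it is. Its origin is the centre of its underside, z up; it starts upright on the counter. The ten listed things start at least 105 mm apart, centre to centre.
- lantern_house: Bystander: small white ceramic house with a gabled roof, 64 x 64 x 85 mm tall, 220 g, loose: leave it standing where it is. Its origin is the centre of its underside, z up; it starts upright on the counter. Between the things lie pine cones and chestnuts under 40 mm high, free to be nudged; stock stands at the far edge (x above 0.78, up to 175 mm tall) and the sides (|y| above 0.47, up to 115 mm).
Things that resemble listed ones, but are neither listed nor needed, are in the scene too. What is shaped like the candle_square but red is not meant.

How it is judged:
By the outcome, as a careful person would: the job done as asked, in the order asked, and still so for the second after the job is handed in, with the robot touching nothing.
It also fails if it takes over 90 s, if anything falls off the work surface, if the arm or the gripper's body presses on something with over 40 N, if the wrist force passes 120 N, or if a joint passes its speed limit or range.

## Working session

There is one attempt and no reset: what is moved stays moved. The work goes in short steps, Python scripts to look and compute and a shell command to move; the robot and the scene stay as the last step left them, time stands still between calls to the robot, and variables do not carry over. Pictures are saved under pics/ and viewed, at most 14 in all, crops included, and the job is handed in when it is done.

```bash
mkdir -p pics; python3 - <<'E'
from rig import env,get_image,camera_model
import cv2,numpy as np
for n in("scene","top"):
    im=get_image(n); cv2.imwrite(f"pics/{n}0.png",im[:,:,::-1]); print(n,camera_model(n))
print(camera_model("wrist")); o=env.get_obs(); print(o)
E
```

```text
scene {'fx': 378.1921621697734, 'fy': 378.1921621697734, 'cx': 320.25372557169743, 'cy': 199.4794045085311, 'pose': array([[-6.87671471e-02, -7.01190148e-01,  7.09650235e-01,
         1.25534183e+03],
       [ 9.97440660e-01, -3.43660223e-02,  6.26985381e-02,
         7.09130889e+01],
       [-1.95757414e-02,  7.12145598e-01,  7.01758817e-01,
         7.28849307e+02],
       [ 0.00000000e+00,  0.00000000e+00,  0.00000000e+00,
         1.00000000e+00]])}
top {'fx': 411.1392941070021, 'fy': 411.1392941070021, 'cx': 318.30601865823485, 'cy': 193.70431577501705, 'pose': array([[ 2.21793733e-02,  9.92833875e-01, -1.17426452e-01,
         4.18578039e+02],
       [-9.99539331e-01,  2.44550655e-02,  1.79743273e-02,
         6.92546615e+00],
       [ 2.07171926e-02,  1.16973698e-01,  9.92918905e-01,
         1.05756437e+03],
       [ 0.00000000e+00,  0.00000000e+00,  0.00000000e+00,
         1.00000000e+00]])}
{'fx': 342.6992538270554, 'fy': 342.6992538270554, 'cx': 321.102895796957, 'cy': 201.87948991313147, 'hand_eye': array([[ 1.60584084e-04,  9.51563009e-01,  3.07453761e-01,
         7.89
[... 405 characters left out ...]
+00]), 'qvel': array([ 8.95031465e-04, -1.30115794e-03,  4.45664489e-03,  4.37100013e-04,
       -2.51300291e-03,  5.54975797e-05]), 'effort': array([-9.07093818e-04, -4.06509018e+01,  2.54527634e+01,  1.00780503e-02,
       -5.89796355e-05,  6.30299695e-06]), 'position': array([ 192.43891589, -487.79908761,  230.55529618]), 'orientation': array([[ 9.30230987e-01,  3.66973993e-01, -6.31377943e-04],
       [ 3.66974536e-01, -9.30229544e-01,  1.63880335e-03],
       [ 1.40717934e-05, -1.75616529e-03, -9.99998458e-01]]), 'contact_force': array([-0.26388878, -0.44466691, -0.46996933]), 'moment': array([ 0.0249903 , -0.00417891,  0.01488456]), 'gripper_force': 0.0, 'finger_gap': 85.5732303129368}
```

View pics/scene0.png

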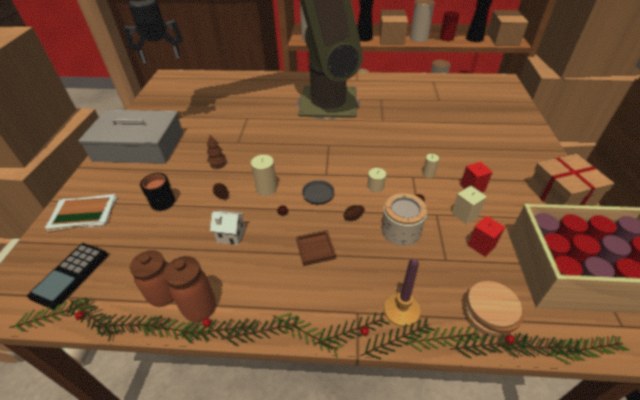

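View pics/top0.png

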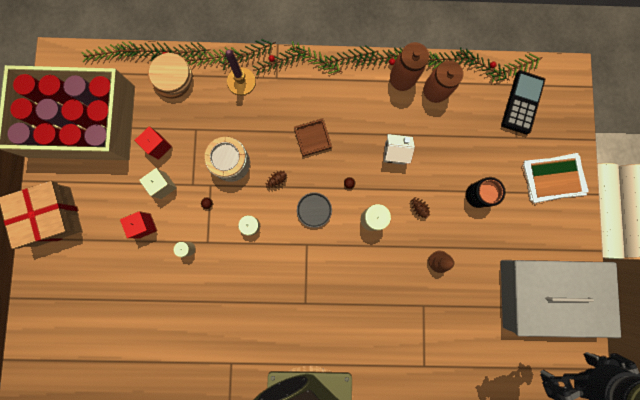

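Candidates. Square: ivory block at top (155,182); the red blocks at (152,142) and (138,225) are decoys. Slim: (181,249). Short: (249,225). Pillar: (377,217). The violet taper at (236,65) is not one of the four. Cup: black at (487,192); the brown canisters are not it. Log: (226,157); the pale wooden disc at (170,73) is a lookalike. Plate: (314,210). Tray: (313,138). I'll check these in one close crop.

```bash
python3 - <<'E'
import cv2,numpy as np
t=cv2.imread("pics/top0.png");s=cv2.imread("pics/scene0.png")
def c(im,x,y,w,h,f): return cv2.resize(im[y:y+h,x:x+w],None,fx=f,fy=f,interpolation=cv2.INTER_CUBIC)
a=c(t,125,110,400,145,2);b=c(s,130,130,400,145,2)
cv2.imwrite("pics/crop1.png",np.vstack([a,b]))
for n,im,thr in(("top",t,0),("scene",s,0)):
    h=cv2.cvtColor(im,cv2.COLOR_BGR2HSV)
    m=cv2.inRange(h,(20,0,135),(60,110,255))
    for k in cv2.findContours(m,0,1)[0]:
        if cv2.contourArea(k)>60: 
            (x,y),r=cv2.minEnclosingCircle(k); print(n,round(x,1),round(y,1),round(r,1),cv2.boundingRect(k),cv2.contourArea(k))
for p in((249,225),(249,234),(377,215),(155,182)): print("top",p,t[p[1],p[0]])
for p in((263,162),(263,180),(377,173),(377,184),(470,195),(466,212)): print("scene",p,s[p[1],p[0]])
E
```

```text
top 568.0 298.5 64.1 (516, 261, 105, 76) 7400.5
top 180.6 248.8 7.7 (173, 242, 16, 15) 164.0
top 247.9 225.0 10.0 (238, 215, 20, 21) 284.5
top 377.4 216.8 13.0 (365, 204, 26, 26) 492.5
top 153.0 181.5 14.1 (139, 168, 29, 28) 408.5
top 637.0 210.0 46.0 (631, 164, 9, 93) 384.0
top 611.8 210.6 48.5 (598, 163, 26, 96) 1803.0
top 224.7 157.2 13.3 (213, 145, 26, 25) 361.0
top 400.0 141.5 14.5 (387, 134, 27, 15) 275.0
top 57.5 108.5 69.8 (0, 65, 116, 86) 992.5
scene 9.0 250.0 14.2 (0, 239, 19, 23) 124.0
scene 224.0 221.5 15.9 (210, 211, 29, 24) 506.0
scene 581.5 243.5 69.2 (524, 204, 116, 79) 787.0
scene 80.5 212.5 37.8 (46, 195, 70, 34) 397.0
scene 471.5 195.0 13.6 (458, 186, 28, 20) 294.5
scene 376.6 173.5 8.7 (368, 168, 18, 13) 164.5
scene 262.0 162.5 11.3 (251, 154, 23, 16) 258.5
scene 432.0 157.5 6.5 (426, 153, 13, 10) 83.0
scene 125.5 128.5 45.7 (81, 109, 90, 33) 838.5
top (249, 225) [194 237 229]
top (249, 234) [145 198 194]
top (377, 215) [192 238 230]
top (155, 182) [184 237 229]
scene (263, 162) [141 202 200]
scene (263, 180) [ 87 119 143]
scene (377, 173) [128 182 181]
scene (377, 184) [ 91 122 145]
scene (470, 195) [143 205 201]
scene (466, 212) [ 74 102 120]
```

View pics/crop1.png

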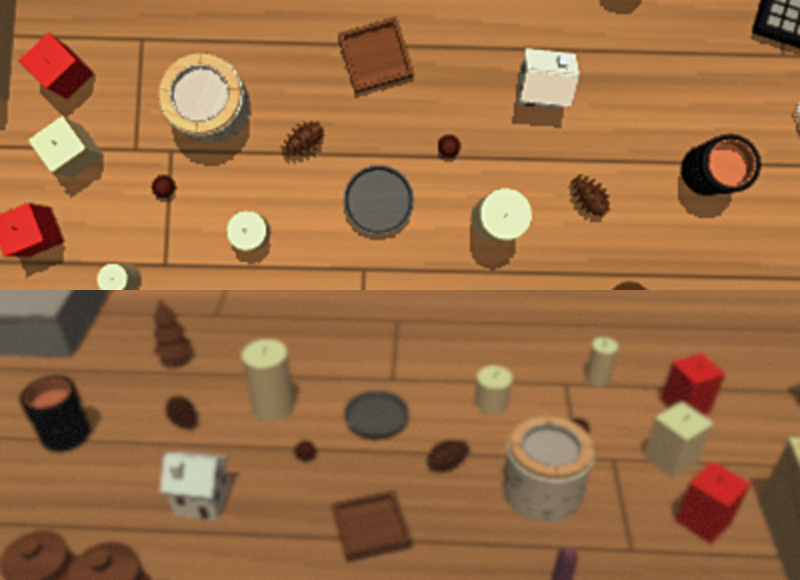

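The crop confirms the choices: ivory square at top (154,182), slim (181,249), short (248,225), pillar (377,217), cup rim (491,192), log top (225.5,157.5), plate (314.5,210.5), tray (313,138.5). Next I'll triangulate.

```bash
cat >h.py <<'E'
import cv2,numpy as np
from rig import env,get_image,camera_model
def ray(n,u,v,P=None):
    c=camera_model(n); P=c["pose"] if P is None else P
    d=P[:3,:3]@np.array([(u-c["cx"])/c["fx"],-(v-c["cy"])/c["fy"],-1.]); return P[:3,3],d/np.linalg.norm(d)
def plane(n,u,v,z,P=None):
    o,d=ray(n,u,v,P); return (o+d*(z-o[2])/d[2])
def tri(*rs):
    A=0;b=0
    for o,d in rs: M=np.eye(3)-np.outer(d,d);A=A+M;b=b+M@o
    p=np.linalg.solve(A,b); return p,[np.linalg.norm((np.eye(3)-np.outer(d,d))@(p-o)) for o,d in rs]
def wpose():
    o=env.get_obs();T=np.eye(4);T[:3,:3]=o["orientation"];T[:3,3]=o["position"]; return T@camera_model("wrist")["hand_eye"]
def rel(x,y,z=None):
    o=env.get_obs();R=o["orientation"];d=np.array([x,y,o["position"][2] if z is None else z])-o["position"]
    return np.round(R.T@d/40,3),np.round(o["position"],1),"yaw(toolY)",round(float(np.degrees(np.arctan2(R[1,1],R[0,1]))),1)
E
python3 - <<'E'
from h import *
t=cv2.imread("pics/top0.png");s=cv2.imread("pics/scene0.png")
def cen(im,x,y,r,g):
    m=np.zeros(im.shape[:2],np.uint8);cv2.circle(m,(x,y),r,255,-1)
    I=im.astype(int);k=(m>0)&(I[:,:,1]>g)&(I[:,:,0]>g*.6);M=cv2.moments(k.astype(np.uint8),True)
    return M["m10"]/M["m00"],M["m01"]/M["m00"],M["m00"]
L={"slim":((181,248),11,(432,157),10),"short":((248,225),14,(377,173),12),"pillar":((377,217),17,(262,162),14),"square":((154,181),18,(471,195),16)}
for k,(a,ra,b,rb) in L.items():
    p=cen(t,*a,ra,214);q=cen(s,*b,rb,150)
    print(k,np.round(p,1),np.round(q,1),*[np.round(v,1) for v in tri(ray("top",*p[:2]),ray("scene",*q[:2]))])
for k,p,q in(("cup",(491,192),(155,181)),("log",(225.5,157.5),(405.5,208.5)),("plate",(314.5,210.5),(318.5,191.5)),("tray",(313,138.5),(315.5,247.5)),("tree",(440,260),(212,140)),("house",(400,141),(226,220))):
    print(k,*[np.round(v,1) for v in tri(ray("top",*p),ray("scene",*q))])
# square candle and tray yaw
for n,x,y,r,f in(("sq",154,181,18,lambda I:(I[:,:,1]>214)),("tray",313,138,26,lambda I:(I[:,:,2]<135)&(I[:,:,2]>I[:,:,0]+10))):
    m=np.zeros(t.shape[:2],np.uint8);cv2.circle(m,(x,y),r,255,-1)
    k=((m>0)&f(t.astype(int))).astype(np.uint8);c=max(cv2.findContours(k,0,1)[0],key=cv2.contourArea);q=cv2.minAreaRect(c);print(n,q)
    b=cv2.boxPoints(q);w=[plane("top",*v,72 if n=="sq" else 18) for v in b];e=[w[1]-w[0],w[2]-w[1]]
    print([np.round(np.degrees(np.arctan2(v[1],v[0]))%90,1) for v in e],[np.round(np.linalg.norm(v)) for v in e],np.mean(w,0).round(1))
E
```

```text
slim [180.6 248.7 160. ] [432.2 157.3  82. ] [396.1 314.4  61.1] [0.3 0.3]
short [247.8 224.6 274. ] [376.9 173.1 166. ] [457.6 158.6  49.3] [0.3 0.3]
pillar [377.7 216.5 478. ] [261.6 161.4 255. ] [ 481.8 -150.9   98.6] [0.1 0.1]
square [153.  181.5 385. ] [471.9 195.1 289. ] [555.1 387.6  69.8] [0.2 0.2]
cup [ 548.3 -426.9   77.2] [2.3 2.3]
log [617.1 216.5  77.1] [1.2 1.2]
plate [498.8  -1.7  11.4] [1.5 1.5]
tray [688.4   5.5   4.3] [0.5 0.5]
tree [ 385.4 -305.7   92.8] [7.6 7.6]
house [ 670.4 -207.4   71.6] [1.7 1.7]
sq ((152.95269775390625, 181.53378295898438), (19.41335678100586, 20.227088928222656), 54.462318420410156)
[np.float64(38.5), np.float64(38.0)] [np.float64(48.0), np.float64(48.0)] [554.9 386.9  72. ]
tray ((314.5999755859375, 137.70001220703125), (33.4522705078125, 47.494873046875), 72.89727020263672)
[np.float64(19.2), np.float64(17.7)] [np.float64(124.0), np.float64(89.0)] [687.4   0.8  18. ]
```

```bash
F='[10,-9.2,-2.5,-17.8,85]'; python3 -m inch '[[10,-9.2,-2.5,-17.8,85],[10,-9.2,-2.5,-17.8,85],[10,-9.2,-2.5,-17.8,85],[10,-9.2,-2.5,-17.8,85],[10,-9.2,-2.5,-17.8,85],[10,-9.2,-2.5,-17.8,85],[10,-9.2,-2.5,-17.8,85],[10,-9.2,-2.5,-17.8,85]]'; python3 -c "
from h import *;print(rel(450,0,330))"
```

```text
time: 0.77
position: [335.7, -191.4, 291.8]
orientation: [[0.188, 0.982, -0.0], [0.982, -0.188, 0.0], [0.0, -0.0, -1.0]]
contact_force: [1.5, -0.6, 0.4]
finger_gap: 84.7
gripper_force: 0.0
(array([ 5.237,  1.906, -0.955]), array([ 335.7, -191.4,  291.8]), 'yaw(toolY)', -10.9)
```

```bash
python3 -m inch '[[4.9,2.2,-1,-8.2,85],[4.9,2.2,-1,-8.2,85],[4.9,2.2,-1,-8.2,85],[4.9,2.2,-1,-8.2,85],[4.9,2.2,-1,-8.2,85],[4.9,2.2,-1,-8.2,85],[4.9,2.2,-1,-8.2,85],[4.9,2.2,-1,-8.2,85]]'; python3 -c "
from h import *;P=wpose();im=get_image('wrist');cv2.imwrite('pics/w1.png',im[:,:,::-1]);np.save('w1.npy',P);print(rel(396,314,200))
c=camera_model('wrist')
for n,p in dict(slim=(396,314,61),short=(457.6,158.6,49),pillar=(482,-151,99),square=(555,387.5,72),cup=(548,-427,80),log=(617,216.5,86),plate=(499,-2,18),tray=(688,3,18)).items():
    q=np.linalg.inv(P)@[*p,1];print(n,round(c['cx']-c['fx']*q[0]/q[2]),round(c['cy']+c['fy']*q[1]/q[2]))"
```

```text
time: 1.43
position: [460.3, -17.0, 331.1]
orientation: [[-0.619, 0.785, -0.001], [0.785, 0.619, -0.0], [0.001, -0.001, -1.0]]
contact_force: [-0.6, -0.2, -0.4]
finger_gap: 85.0
gripper_force: 0.0
(array([7.515, 3.846, 3.279]), array([459.8, -17.6, 331.1]), 'yaw(toolY)', 38.0)
slim 485 -156
short 416 33
pillar 267 261
square 663 -109
cup 198 409
log 572 83
plate 351 161
tray 453 239
```

View pics/w1.png

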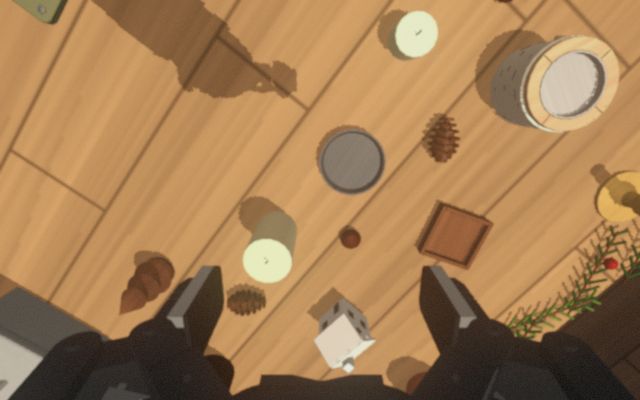

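The wrist view agrees with the estimates to within a few pixels: plate (352,161), tray corners (441,201), (492,219), (467,269), (418,250), log rim (571,84), pillar top (267,261). I'll refine the holders from this view and head for the slim candle.

```bash
python3 - <<'E'
from h import *
P=np.load('w1.npy')
for k,w,t,s in(("log",(571,84),(225.5,157.5),(405.5,208.5)),("plate",(352,161),(314.5,210.5),(318.5,191.5)),("tray",(454.5,235),(313,138.5),(315.5,247.5))):
    print(k,*[np.round(v,1) for v in tri(ray("wrist",*w,P),ray("top",*t),ray("scene",*s))])
    print(plane("wrist",*w,{"log":86,"plate":18,"tray":18}[k],P).round(1),plane("top",*t,{"log":86,"plate":18,"tray":18}[k]).round(1))
w=np.array([plane("wrist",u,v,18,P) for u,v in((441,201),(492,219),(467,269),(418,250))])
e=np.roll(w,-1,0)-w;print(w.mean(0).round(1),np.linalg.norm(e,axis=1).round(),(np.degrees(np.arctan2(e[:,1],e[:,0]))%90).round(1))
im=cv2.imread('pics/w1.png');m=cv2.inRange(im,(35,60,110),(100,115,175)) ;h=cv2.cvtColor(im,cv2.COLOR_BGR2HSV)
print(im[235,455],im[209,466],im[260,500])
E
python3 -m inch '[[1,0,0,0,60],[2,0.9,0,0,60],[3,1.5,0,0,60],[4,2,0.5,0,60],[5,2.5,1,0,60],[6,3,1.5,0,60],[6.8,3.4,2,0,60],[7.5,3.85,2.6,0,60]]'; python3 -c "
from h import *;print(rel(396,314,27))"
```

```text
log [618.5 216.5  79.6] [1.9 2.5 1. ]
[616.9 215.   86. ] [615.2 213.4  86. ]
plate [499.9  -1.4  12.6] [1.2 2.1 1.4]
[499.9  -0.5  18. ] [498.4  -3.2  18. ]
tray [689.7   6.2   6.9] [2.  2.3 0.5]
[685.    8.2  18. ] [684.9   5.   18. ]
[685.4   7.6  18. ] [80. 83. 82. 79.] [18.7 20.8 15.9 19.6]
[ 58  96 150] [ 77 123 169] [ 93 148 198]
time: 2.15
position: [400.3, 283.9, 246.2]
orientation: [[-0.613, 0.79, 0.001], [0.79, 0.613, 0.001], [-0.0, 0.001, -1.0]]
contact_force: [2.0, -0.6, -0.0]
finger_gap: 59.9
gripper_force: 0.0
(array([0.661, 0.37 , 5.479]), array([400.3, 283.9, 246.2]), 'yaw(toolY)', 37.8)
```

```bash
python3 -m inch '[[0,0,0.7,0,60],[0,0,1.4,0,60],[0,0,2.1,0,60],[0,0,2.6,0,60],[0,0,2.6,0,60],[0,0,2.6,0,60]]'; python3 -c "
from h import *;print(rel(396,314,29));P=wpose();im=get_image('wrist');cv2.imwrite('pics/w2.png',im[:,:,::-1]);np.save('w2.npy',P)
h=cv2.cvtColor(im[:,:,::-1],cv2.COLOR_BGR2HSV);m=cv2.inRange(h,(20,0,185),(60,110,255))
for k in cv2.findContours(m,0,1)[0]:
    if cv2.contourArea(k)>300:
        e=cv2.fitEllipse(k);print(e,plane('wrist',*e[0],61,P))"
```

```text
time: 2.65
position: [400.0, 281.4, 141.6]
orientation: [[-0.614, 0.79, -0.003], [0.79, 0.614, -0.002], [0.0, -0.003, -1.0]]
contact_force: [0.7, -0.2, 0.4]
finger_gap: 59.9
gripper_force: 0.0
(array([0.705, 0.431, 2.814]), array([400. , 281.4, 141.6]), 'yaw(toolY)', 37.9)
((286.0063781738281, 353.2757568359375), (44.18309020996094, 56.683937072753906), 93.05207824707031) [451.80602386 168.59478784  61.        ]
((599.6472778320312, 231.40586853027344), (73.02335357666016, 90.72991180419922), 56.2525634765625) [563.29070642 388.61857571  61.        ]
((351.1783752441406, 171.98794555664062), (39.72816467285156, 49.384796142578125), 42.82673263549805) [398.96470226 314.617177    61.        ]
```

View pics/w2.png

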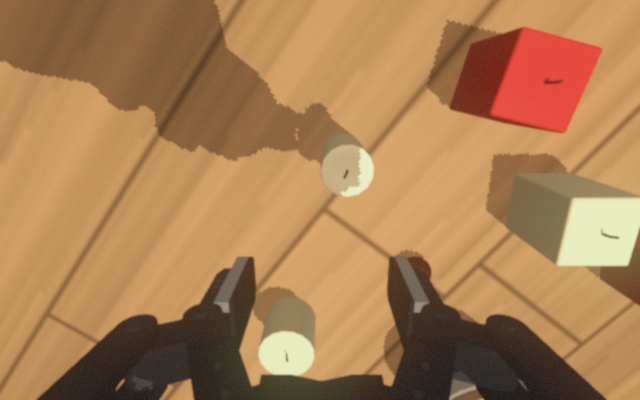

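The slim candle's top is at (348,170), with a reading of (398,314) that matches triangulation. I'll centre on it, descend and grip.

```bash
python3 -m inch '[[0.7,0.42,0.3,0,60],[0.7,0.42,1.0,0,60],[0.7,0.42,1.6,0,60],[0.7,0.42,2.2,0,60],[0.7,0.42,2.6,0,60],[0.7,0.42,2.8,0,60],[0.7,0.42,2.8,0,60],[0.7,0.42,2.8,0,60]]' 25; python3 -c "
from h import *;print(rel(397,314,29))"; python3 -m inch '[[0,0,0,0,20],[0,0,0,0,20],[0,0,0,0,20],[0,0,0,0,20],[0,0,0,0,20]]' 25
```

```text
time: 3.37
position: [398.0, 315.8, 31.6]
orientation: [[-0.615, 0.788, 0.002], [0.788, 0.615, 0.001], [0.0, 0.002, -1.0]]
contact_force: [-0.2, 0.6, -0.1]
finger_gap: 60.1
gripper_force: 0.0
(array([-0.02 , -0.046,  0.064]), array([398. , 315.8,  31.6]), 'yaw(toolY)', 38.0)
time: 3.78
position: [398.1, 316.0, 32.0]
orientation: [[-0.616, 0.788, 0.003], [0.788, 0.616, 0.002], [-0.0, 0.003, -1.0]]
contact_force: [-0.8, -0.7, 5.8]
finger_gap: 35.3
gripper_force: 24.7
```

```bash
python3 -m inch '[[0,0,-0.5,0,20],[0,0,-1.2,0,20],[0,0,-2.0,0,20],[0,0,-2.8,0,20],[-0.6,-0.3,-3.6,0,20],[-1.3,-0.6,-4.2,0,20],[-2,-0.9,-4.2,0,20],[-2.8,-1.3,-4.2,0,20]]'; python3 -m inch '[[-0.8,-0.36,0,0,20],[-1.6,-0.73,0,0,20],[-2.4,-1.1,0,0,20],[-3.2,-1.46,0,0,20],[-4,-1.83,0,0,20],[-4.8,-2.2,0,0,20],[-5.6,-2.57,0,0,20],[-6.4,-2.94,0,0,20]]';python3 -m inch '[[-0.8,-0.36,0,0,20],[-1.6,-0.73,0,0,20],[-2.4,-1.1,0,0,20],[-3.2,-1.46,0,0,20],[-4,-1.83,0,0,20],[-4.8,-2.2,0,0,20],[-5.6,-2.57,0,0,20],[-6.4,-2.94,0,0,20]]'; python3 -c "
from h import *;print(rel(585,-474,200))"
```

```text
time: 4.45
position: [426.9, 195.3, 201.0]
orientation: [[-0.618, 0.787, 0.006], [0.787, 0.618, 0.003], [-0.001, 0.006, -1.0]]
contact_force: [1.3, -0.4, -1.4]
finger_gap: 35.3
gripper_force: 25.4
time: 5.12
position: [490.0, -80.9, 198.8]
orientation: [[-0.616, 0.788, 0.001], [0.788, 0.616, -0.0], [-0.001, 0.001, -1.0]]
contact_force: [0.1, -0.2, -0.7]
finger_gap: 35.2
gripper_force: 25.4
time: 5.78
position: [555.0, -355.0, 198.6]
orientation: [[-0.616, 0.788, 0.0], [0.788, 0.616, -0.0], [-0.0, 0.0, -1.0]]
contact_force: [0.8, 0.9, -0.3]
finger_gap: 35.4
gripper_force: 25.4
(array([-2.805, -1.241, -0.034]), array([ 555. , -355. ,  198.6]), 'yaw(toolY)', 38.0)
```

```bash
python3 -m inch '[[-0.8,-0.36,0,0,20],[-1.6,-0.73,0,0,20],[-2.4,-1.1,0,0,20],[-2.8,-1.24,0,0,20],[-2.8,-1.24,0,0,20],[-2.8,-1.24,0,0,20]]'; python3 -c "
from h import *;P=wpose();im=get_image('wrist');cv2.imwrite('pics/w3.png',im[:,:,::-1]);np.save('w3.npy',P);print(rel(548,-427))
c=camera_model('wrist');q=np.linalg.inv(P)@[548,-427,80,1];print(c['cx']-c['fx']*q[0]/q[2],c['cy']+c['fy']*q[1]/q[2])"
```

```text
time: 6.28
position: [584.7, -472.8, 197.4]
orientation: [[-0.615, 0.789, -0.001], [0.789, 0.615, 0.001], [0.001, 0.0, -1.0]]
contact_force: [-0.2, 1.3, -0.4]
finger_gap: 35.4
gripper_force: 25.4
(array([ 1.445, -0.034,  0.002]), array([ 584.7, -471.7,  197.9]), 'yaw(toolY)', 38.0)
320.17957523571033 118.70014205495215
```

View pics/w3.png

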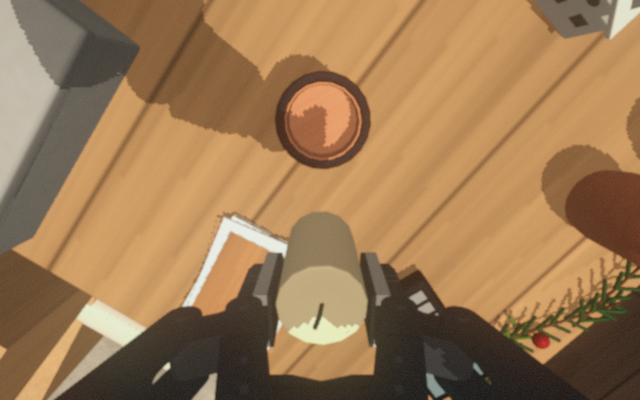

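Cup rim centre is at (323,119). The candle is held straight between the fingers, with its top at about (320,325).

```bash
python3 - <<'E'
from h import *
P=np.load('w3.npy')
print(plane('wrist',323,119,80,P),tri(ray('wrist',323,119,P),ray('top',491,192),ray('scene',155,181)))
p=plane('wrist',323,119,80,P);print(rel(p[0],p[1]))
E
```

```text
[ 549.77290663 -425.89062574   80.        ] (array([ 549.07828795, -426.27549198,   77.99364824]), [np.float64(0.8427433506873089), np.float64(2.4560083005794335), np.float64(2.246740392683864)])
(array([1.439, 0.018, 0.002]), array([ 584.7, -471.7,  197.9]), 'yaw(toolY)', 38.0)
```

```bash
python3 -m inch '[[0.5,0,0,0,20],[1.1,0,0,0,20],[1.44,0,0,0,20],[1.44,0,0.4,0,20],[1.44,0,0.9,0,20],[1.44,0,1.3,0,20],[1.44,0,1.5,0,20],[1.44,0,1.5,0,20]]'; python3 -c "
from h import *;print(rel(549.5,-426,92))"
```

```text
time: 7.0
position: [548.1, -424.3, 136.6]
orientation: [[-0.617, 0.787, -0.003], [0.787, 0.617, 0.003], [0.004, -0.001, -1.0]]
contact_force: [-0.5, -0.5, -1.0]
finger_gap: 35.2
gripper_force: 25.4
(array([-0.061,  0.002,  1.115]), array([ 548.1, -424.3,  136.6]), 'yaw(toolY)', 38.1)
```

```bash
python3 -m inch '[[-0.04,0,0.3,0,20],[-0.04,0,0.6,0,20],[-0.04,0,0.8,0,20],[-0.04,0,0.9,0,20],[-0.04,0,0.98,0,20],[-0.04,0,1.05,0,20],[-0.04,0,1.1,0,20],[-0.04,0,1.1,0,20]]'; python3 -c "
from h import *;print(rel(549.5,-426,92));print(env.get_obs()['contact_force'])"
```

```text
time: 7.67
position: [550.5, -428.0, 94.3]
orientation: [[-0.616, 0.788, 0.0], [0.788, 0.616, -0.0], [-0.0, 0.0, -1.0]]
contact_force: [0.6, 0.1, -0.1]
finger_gap: 35.6
gripper_force: 25.4
(array([0.055, 0.012, 0.056]), array([ 550.5, -428. ,   94.3]), 'yaw(toolY)', 38.0)
[ 0.55126768  0.08693577 -0.08941175]
```

```bash
python3 -m inch '[[0.04,0,0.03,0,20],[0.04,0,0.05,0,20],[0.04,0,0.05,0,20]]'; python3 -m inch '[[0,0,0,0,45],[0,0,0,0,60],[0,0,0,0,60],[0,0,0,0,60],[0,0,-0.4,0,60],[0,0,-1,0,60],[0,0,-1.8,0,60],[0,0,-2.6,0,60]]'; python3 -c "
from h import *;P=wpose();im=get_image('wrist');cv2.imwrite('pics/w4.png',im[:,:,::-1]);np.save('w4.npy',P);print(rel(457.6,158.6))"
```

```text
time: 7.92
position: [549.4, -426.6, 92.4]
orientation: [[-0.616, 0.788, 0.0], [0.788, 0.616, -0.0], [-0.0, 0.0, -1.0]]
contact_force: [0.8, -0.4, -1.1]
finger_gap: 35.1
gripper_force: 25.4
time: 8.58
position: [548.8, -426.2, 196.6]
orientation: [[-0.616, 0.788, -0.002], [0.788, 0.616, 0.001], [0.002, -0.001, -1.0]]
contact_force: [0.3, -0.9, 0.7]
finger_gap: 59.5
gripper_force: 0.0
(array([13.011,  7.187, -0.114]), array([ 551.8, -428.5,  205.1]), 'yaw(toolY)', 38.0)
```

View pics/w4.png

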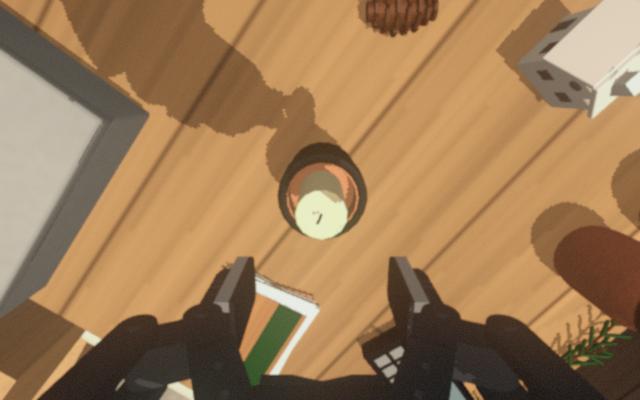

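The slim candle stands in the cup at (320,210). Next is the short one.

```bash
python3 -m inch '[[0.8,0.44,0,0,70],[1.6,0.88,0,0,70],[2.4,1.33,0,0,70],[3.2,1.77,0,0,70],[4,2.2,0,0,70],[4.8,2.65,0,0,70],[5.6,3.1,0,0,70],[6.4,3.54,0,0,70]]';python3 -m inch '[[0.8,0.44,0,0,70],[1.6,0.88,0,0,70],[2.4,1.33,0,0,70],[3.2,1.77,0,0,70],[4,2.2,0.4,0,70],[4.8,2.65,1.2,0,70],[5.6,3.1,2,0,70],[6.3,3.5,2.4,0,70]]'; python3 -m inch '[[0,0,0,0,70],[0,0,0,0,70]]'; python3 -c "
from h import *;print(rel(457.6,158.6,17))"
```

```text
time: 9.3
position: [502.9, -136.2, 196.5]
orientation: [[-0.616, 0.788, 0.001], [0.788, 0.616, -0.0], [-0.001, 0.001, -1.0]]
contact_force: [0.4, 0.8, -0.0]
finger_gap: 70.1
gripper_force: 0.0
time: 9.97
position: [458.6, 141.1, 103.3]
orientation: [[-0.616, 0.788, 0.001], [0.788, 0.616, -0.0], [-0.001, 0.0, -1.0]]
contact_force: [0.3, 0.3, -0.2]
finger_gap: 70.0
gripper_force: 0.0
time: 10.13
position: [457.8, 141.3, 103.2]
orientation: [[-0.619, 0.785, -0.003], [0.785, 0.619, -0.001], [0.001, -0.003, -1.0]]
contact_force: [0.9, -0.6, -0.2]
finger_gap: 70.0
gripper_force: 0.0
(array([0.342, 0.269, 2.155]), array([457.8, 141.3, 103.2]), 'yaw(toolY)', 38.3)
```

```bash
python3 -m inch '[[0.34,0.27,0,0,70],[0.34,0.27,0.5,0,70],[0.34,0.27,1.1,0,70],[0.34,0.27,1.6,0,70],[0.34,0.27,2,0,70],[0.34,0.27,2.08,0,70],[0.34,0.27,2.08,0,70]]'; python3 -c "
from h import *;print(rel(457.6,158.6,20))"; python3 -m inch '[[0,0,0,0,30],[0,0,0,0,30],[0,0,0,0,30],[0,0,0,0,30],[0,0,0,0,30]]' 25;  python3 -m inch '[[0,0,-0.5,0,30],[0,0,-1.2,0,30],[0,0,-2.0,0,30],[0,0,-2.8,0,30],[0,0,-3.6,0,30],[0,0,-4.2,0,30],[0,0,-4.2,0,30]]'; python3 -c "
from h import *;P=wpose();im=get_image('wrist');cv2.imwrite('pics/w5.png',im[:,:,::-1]);np.save('w5.npy',P);print(rel(617,215.5));c=camera_model('wrist');q=np.linalg.inv(P)@[617,215.5,86,1];print(c['cx']-c['fx']*q[0]/q[2],c['cy']+c['fy']*q[1]/q[2])"
```

```text
time: 10.72
position: [459.5, 156.3, 21.1]
orientation: [[-0.615, 0.789, -0.001], [0.789, 0.615, -0.001], [0.0, -0.001, -1.0]]
contact_force: [0.2, 0.3, 0.3]
finger_gap: 69.8
gripper_force: 0.0
(array([ 0.075, -0.002,  0.027]), array([459.5, 156.3,  21.1]), 'yaw(toolY)', 37.9)
time: 11.13
position: [461.1, 157.5, 22.7]
orientation: [[-0.616, 0.788, 0.003], [0.788, 0.616, 0.0], [-0.002, 0.003, -1.0]]
contact_force: [0.0, -1.5, 7.2]
finger_gap: 47.1
gripper_force: 26.6
time: 11.72
position: [462.9, 158.7, 194.9]
orientation: [[-0.616, 0.788, 0.01], [0.788, 0.616, 0.004], [-0.003, 0.01, -1.0]]
contact_force: [0.4, 1.2, -0.0]
finger_gap: 47.1
gripper_force: 26.6
(array([-1.267,  3.939,  0.03 ]), array([461.7, 158.3, 192.4]), 'yaw(toolY)', 38.0)
511.3672600155427 255.5871279676689
```

View pics/w5.png

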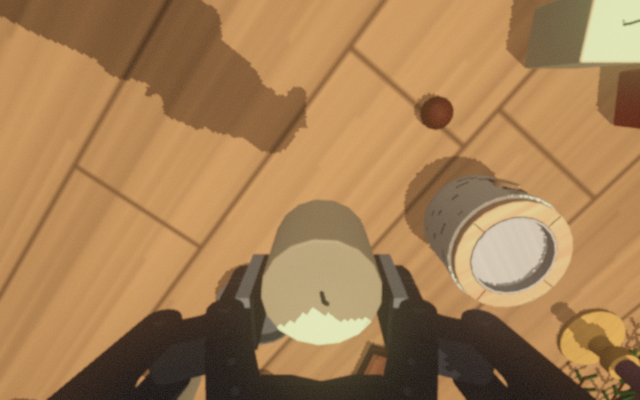

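The log's rim centre is at about (513,252). The short candle is held upright, with its top centred at about (321,290).

```bash
python3 - <<'E'
from h import *
P=np.load('w5.npy');P1=np.load('w1.npy')
for z in(86,):print(plane('wrist',513,252,z,P),plane('wrist',512.5,253,z,P))
print(tri(ray('wrist',513,252,P),ray('wrist',571,84,P1),ray('top',225.5,157.5),ray('scene',405.5,208.5)))
p=plane('wrist',321,290,192.4+27.3,P);o=env.get_obs();print("candle in tool",o['orientation'].T@(p-o['position']))
print(rel(616.5,216.5))
E
```

```text
[615.61555996 218.52313684  86.        ] [615.97143912 217.66004085  86.        ]
(array([618.8840794 , 216.96515334,  80.09839135]), [np.float64(1.9296627673620712), np.float64(1.1150750438173955), np.float64(3.2395314250155622), np.float64(0.6985245269675645)])
candle in tool [  3.49864904   0.91465328 -27.31042477]
(array([-1.24 ,  3.945,  0.03 ]), array([461.7, 158.3, 192.4]), 'yaw(toolY)', 38.0)
```

```bash
python3 -m inch '[[-0.2,0.6,0,0,30],[-0.45,1.4,0,0,30],[-0.7,2.2,0,0,30],[-1,3,0,0,30],[-1.2,3.6,0,0,30],[-1.31,3.93,0,0,30],[-1.31,3.93,0.4,0,30],[-1.31,3.93,1,0,30]]'; python3 -m inch '[[0,0,0.4,0,30],[0,0,0.8,0,30],[0,0,0.8,0,30],[0,0,0.8,0,30]]'; python3 -c "
from h import *;print(rel(616.3+1.8,216.5-2.4,98.7))"
```

```text
time: 12.43
position: [617.8, 213.9, 149.0]
orientation: [[-0.616, 0.788, 0.003], [0.788, 0.616, 0.001], [-0.001, 0.003, -1.0]]
contact_force: [-0.9, -0.3, -0.6]
finger_gap: 46.8
gripper_force: 26.6
time: 12.77
position: [613.7, 212.4, 114.9]
orientation: [[-0.616, 0.788, -0.005], [0.788, 0.616, -0.002], [0.002, -0.005, -1.0]]
contact_force: [-0.6, 0.8, -1.7]
finger_gap: 46.9
gripper_force: 26.5
(array([-0.035,  0.113,  0.405]), array([613.7, 212.4, 114.9]), 'yaw(toolY)', 38.0)
```

```bash
python3 -m inch '[[-0.03,0.08,0.1,0,30],[-0.03,0.08,0.2,0,30],[-0.03,0.08,0.25,0,30],[-0.03,0.08,0.3,0,30],[-0.03,0.08,0.3,0,30]]';  python3 -c "
from h import *;print(rel(616.3+1.8,216.5-2.4,98.7))"
```

```text
time: 13.18
position: [618.8, 214.0, 105.1]
orientation: [[-0.616, 0.788, -0.0], [0.788, 0.616, 0.0], [0.0, -0.0, -1.0]]
contact_force: [-0.9, -0.5, -0.6]
finger_gap: 47.2
gripper_force: 26.5
(array([ 0.013, -0.012,  0.161]), array([618.8, 214. , 105.1]), 'yaw(toolY)', 38.0)
```

```bash
python3 -m inch '[[0,0,0.05,0,30],[0,0,0.1,0,30],[0,0,0.13,0,30],[0,0,0.16,0,30],[0,0,0.16,0,30]]'; python3 -c "
from h import *
o=env.get_obs();print(o['position'],o['contact_force'])"
```

```text
time: 13.6
position: [618.9, 214.0, 98.9]
orientation: [[-0.616, 0.788, 0.0], [0.788, 0.616, -0.0], [-0.0, 0.0, -1.0]]
contact_force: [-0.3, -0.3, -0.9]
finger_gap: 46.9
gripper_force: 26.5
[618.85267315 213.99995889  98.85612418] [-0.30612741 -0.29531505 -0.93686944]
```

```bash
python3 -m inch '[[0,0,0.03,0,30],[0,0,0.04,0,30],[0,0,0.04,0,30]]'; python3 -m inch '[[0,0,0,0,52],[0,0,0,0,60],[0,0,0,0,70],[0,0,0,0,70],[0,0,-0.4,0,70],[0,0,-1,0,70],[0,0,-1.8,0,70],[0,0,-2.6,0,70]]'; python3 -c "
from h import *;P=wpose();im=get_image('wrist');cv2.imwrite('pics/w6.png',im[:,:,::-1]);np.save('w6.npy',P);print(rel(481.8,-150.9))"
```

```text
time: 13.85
position: [618.9, 214.1, 98.8]
orientation: [[-0.616, 0.788, 0.001], [0.788, 0.616, 0.0], [-0.0, 0.001, -1.0]]
contact_force: [-2.7, -1.3, 5.8]
finger_gap: 47.0
gripper_force: 27.3
time: 14.52
position: [618.0, 213.7, 201.1]
orientation: [[-0.616, 0.788, -0.003], [0.788, 0.616, -0.001], [0.001, -0.003, -1.0]]
contact_force: [0.9, 0.8, 0.6]
finger_gap: 70.0
gripper_force: 0.0
(array([-5.051, -8.391, -0.062]), array([621.7, 215. , 209.4]), 'yaw(toolY)', 38.0)
```

View pics/w6.png

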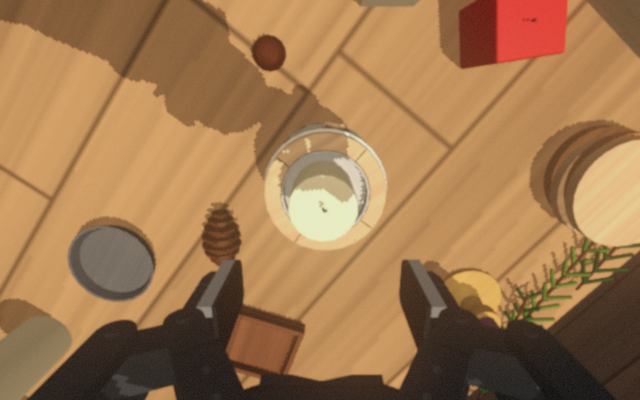

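The short candle sits in the log's seat at (322,205). Next is the pillar.

```bash
python3 -m inch '[[-0.4,-0.7,0,0,84],[-0.9,-1.5,0,0,84],[-1.4,-2.3,0,0,84],[-1.9,-3.1,0,0,84],[-2.4,-3.9,0,0,84],[-2.9,-4.7,0,0,84],[-3.4,-5.6,0,0,84],[-3.9,-6.5,0,0,84]]';python3 -m inch '[[-0.5,-0.8,0,0,84],[-1,-1.6,0,0,84],[-1.15,-1.9,0,0,84],[-1.15,-1.9,0.7,0,84],[-1.15,-1.9,1.3,0,84],[-1.15,-1.9,1.3,0,84],[-1.15,-1.9,1.3,0,84]]'; python3 -c "
from h import *;print(rel(481.8,-150.9,47))"
```

```text
time: 15.23
position: [509.4, -70.5, 201.0]
orientation: [[-0.617, 0.787, 0.0], [0.787, 0.617, -0.0], [-0.0, 0.0, -1.0]]
contact_force: [0.5, -1.3, -0.0]
finger_gap: 83.9
gripper_force: 0.0
time: 15.82
position: [477.3, -151.8, 148.3]
orientation: [[-0.616, 0.788, -0.003], [0.788, 0.616, 0.001], [0.003, -0.002, -1.0]]
contact_force: [0.3, -0.7, 0.0]
finger_gap: 83.9
gripper_force: 0.0
(array([-0.06 ,  0.107,  2.531]), array([ 477.3, -151.8,  148.3]), 'yaw(toolY)', 38.0)
```

```bash
python3 -m inch '[[-0.06,0.08,0,0,84],[-0.06,0.08,0.3,0,84],[-0.06,0.08,0.8,0,84],[-0.06,0.08,1.4,0,84],[-0.06,0.08,2,0,84],[-0.06,0.08,2.5,0,84],[-0.06,0.08,2.5,0,84],[-0.06,0.08,2.5,0,84]]'; python3 -c "
from h import *;print(rel(481.8,-150.9,47))"; python3 -m inch '[[0,0,0,0,45],[0,0,0,0,45],[0,0,0,0,45],[0,0,0,0,45],[0,0,0,0,45],[0,0,0,0,45]]' 40
```

```text
time: 16.48
position: [483.3, -151.8, 49.8]
orientation: [[-0.617, 0.787, -0.0], [0.787, 0.617, 0.0], [0.0, 0.0, -1.0]]
contact_force: [-0.3, -0.3, 0.6]
finger_gap: 84.5
gripper_force: 0.0
(array([ 0.04 , -0.016,  0.069]), array([ 483.3, -151.8,   49.8]), 'yaw(toolY)', 38.1)
time: 16.98
position: [484.4, -152.6, 51.3]
orientation: [[-0.616, 0.788, 0.004], [0.788, 0.616, -0.001], [-0.004, 0.002, -1.0]]
contact_force: [-1.2, -0.8, 6.6]
finger_gap: 58.7
gripper_force: 42.8
```

```bash
python3 -m inch '[[0,0,-0.4,0,45],[0,0,-0.9,0,45],[0,0,-1.5,0,45],[0,0,-2.1,0,45],[0,0,-2.5,0,45],[0,0,-2.5,0,45],[0,0,-2.5,0,45]]'; python3 -c "
from h import *;P=wpose();o=env.get_obs();im=get_image('wrist');cv2.imwrite('pics/w7.png',im[:,:,::-1]);np.save('w7.npy',P);print(rel(499.3,-1.2,59))
c=camera_model('wrist');q=np.linalg.inv(P)@[499.3,-1.2,18,1];print(c['cx']-c['fx']*q[0]/q[2],c['cy']+c['fy']*q[1]/q[2])"
```

```text
time: 17.57
position: [483.4, -152.2, 150.1]
orientation: [[-0.616, 0.788, 0.003], [0.788, 0.616, -0.001], [-0.002, 0.002, -1.0]]
contact_force: [0.3, 0.9, -3.5]
finger_gap: 58.6
gripper_force: 44.7
(array([2.705, 2.656, 2.246]), array([ 482.3, -151.9,  148.8]), 'yaw(toolY)', 38.0)
465.13150615682986 45.72785232216867
```

View pics/w7.png

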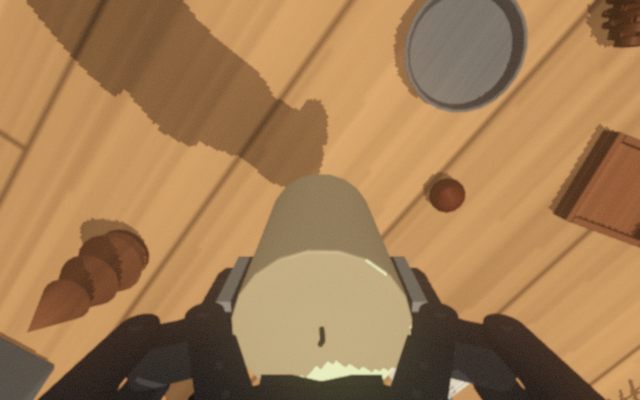

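Plate rim centre is at (466,47), matching the prediction of (465,46). The pillar is held straight, so I'll place it.

```bash
python3 -m inch '[[0.4,0.4,0,0,45],[1,1,0,0,45],[1.6,1.6,0,0,45],[2.2,2.2,0,0,45],[2.66,2.65,0.2,0,45],[2.66,2.65,0.8,0,45],[2.66,2.65,1.4,0,45],[2.66,2.65,1.6,0,45]]'; python3 -m inch '[[0,0,0.15,0,45],[0,0,0.3,0,45],[0,0,0.3,0,45],[0,0,0.3,0,45]]'; python3 -c "
from h import *;print(rel(499.3+1,-1.2-1.3,58.5));print(env.get_obs()['contact_force'])"
```

```text
time: 18.28
position: [496.6, -2.1, 80.8]
orientation: [[-0.617, 0.787, -0.008], [0.787, 0.617, -0.0], [0.005, -0.007, -1.0]]
contact_force: [-0.7, 0.1, -3.1]
finger_gap: 58.6
gripper_force: 44.5
time: 18.62
position: [501.0, -3.3, 73.5]
orientation: [[-0.615, 0.788, 0.001], [0.788, 0.615, 0.0], [-0.0, 0.0, -1.0]]
contact_force: [-0.2, -0.5, -2.7]
finger_gap: 58.8
gripper_force: 44.6
(array([ 0.025, -0.001,  0.376]), array([501. ,  -3.3,  73.5]), 'yaw(toolY)', 38.0)
[-0.20885996 -0.5465265  -2.71726507]
```

```bash
python3 -m inch '[[0.02,0,0.1,0,45],[0.02,0,0.2,0,45],[0.02,0,0.28,0,45],[0.02,0,0.33,0,45],[0.02,0,0.36,0,45],[0.02,0,0.36,0,45]]'; python3 -m inch '[[0,0,0.02,0,45],[0,0,0.03,0,45],[0,0,0.03,0,45]]'
```

```text
time: 19.12
position: [500.0, -2.3, 59.4]
orientation: [[-0.616, 0.788, 0.0], [0.788, 0.616, -0.0], [-0.0, 0.0, -1.0]]
contact_force: [-2.2, 0.1, 2.0]
finger_gap: 58.7
gripper_force: 45.0
time: 19.37
position: [500.0, -2.3, 59.3]
orientation: [[-0.616, 0.788, 0.001], [0.788, 0.616, -0.0], [-0.001, 0.0, -1.0]]
contact_force: [-4.7, -0.2, 12.4]
finger_gap: 58.6
gripper_force: 46.1
```

```bash
python3 -m inch '[[0,0,-0.02,0,62],[0,0,-0.02,0,70],[0,0,-0.02,0,84],[0,0,-0.02,0,84],[0,0,-0.02,0,84],[0,0,-0.6,0,84],[0,0,-1.4,0,84],[0,0,-2.2,0,84]]'; python3 -m inch '[[0,0,-0.8,0,84],[0,0,-1.5,0,84],[0,0,-2,0,84],[0,0,-2,0,84],[0,0,-2,0,84]]'; python3 -c "
from h import *;P=wpose();im=get_image('wrist');cv2.imwrite('pics/w8.png',im[:,:,::-1]);np.save('w8.npy',P);print(rel(555,387.3))"
```

```text
time: 20.03
position: [498.8, -2.3, 145.5]
orientation: [[-0.616, 0.788, -0.003], [0.788, 0.616, 0.0], [0.002, -0.003, -1.0]]
contact_force: [1.0, -0.1, -0.1]
finger_gap: 84.1
gripper_force: 0.0
time: 20.45
position: [501.0, -2.3, 226.5]
orientation: [[-0.616, 0.788, 0.003], [0.788, 0.616, -0.0], [-0.002, 0.002, -1.0]]
contact_force: [-0.0, -0.1, 0.4]
finger_gap: 84.0
gripper_force: 0.0
(array([ 6.824,  7.083, -0.   ]), array([500. ,  -2.3, 225.2]), 'yaw(toolY)', 38.0)
```

View pics/w8.png

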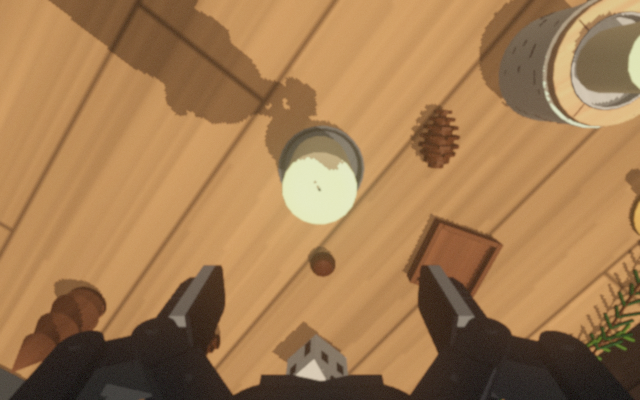

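The pillar stands on the plate at (320,185). Now the square one: I'll check its clearance to the red blocks and go above it.

```bash
python3 -m inch '[[0.6,0.6,0,0,66],[1.4,1.4,0,0,66],[2.2,2.2,0,0,66],[3,3,0,0,66],[3.8,3.8,0,0,66],[4.5,4.6,0,0,66],[5.2,5.4,0,0,66],[5.6,6.1,0,0,66]]'; python3 -m inch '[[0.1,0.4,0,0,66],[0.1,0.8,0,0,66],[0.1,0.8,0.5,0,66],[0.1,0.8,1,0,66],[0.1,0.8,1,0,66],[0.1,0.8,1,0,66]]'; python3 -c "
from h import *
t=cv2.imread('pics/top0.png');h=cv2.cvtColor(t,cv2.COLOR_BGR2HSV);m=cv2.inRange(h,(0,150,190),(6,255,255))|cv2.inRange(h,(174,150,190),(180,255,255))
for k in cv2.findContours(m[:,120:],0,1,offset=(120,0))[0]:
    if cv2.contourArea(k)>150:print([plane('top',*b,72)[:2].round() for b in cv2.boxPoints(cv2.minAreaRect(k))])
P=wpose();im=get_image('wrist');cv2.imwrite('pics/w9.png',im[:,:,::-1]);np.save('w9.npy',P);print(rel(555,387.3,30))"
```

```text
time: 21.17
position: [550.4, 320.1, 223.2]
orientation: [[-0.617, 0.787, -0.004], [0.787, 0.617, -0.002], [0.001, -0.005, -1.0]]
contact_force: [0.6, 0.2, 0.1]
finger_gap: 66.2
gripper_force: 0.0
time: 21.67
position: [573.1, 340.2, 182.4]
orientation: [[-0.616, 0.788, -0.006], [0.788, 0.616, -0.004], [0.001, -0.007, -1.0]]
contact_force: [1.0, -0.3, 0.4]
finger_gap: 66.1
gripper_force: 0.0
[array([463., 461.]), array([483., 416.]), array([440., 395.]), array([420., 440.])]
[array([657., 439.]), array([692., 406.]), array([657., 372.]), array([623., 405.])]
(array([1.211, 0.355, 3.854]), array([574.1, 340.7, 184.2]), 'yaw(toolY)', 38.0)
```

View pics/w9.png

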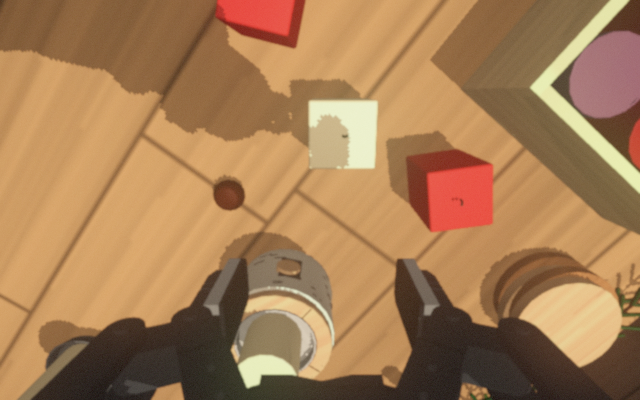

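The ivory square has corners (309,101), (377,100), (376,168), (309,168), aligned with the tool. The red block at (450,190) leaves finger room.

```bash
python3 -c "
from h import *
P=np.load('w9.npy')
w=np.array([plane('wrist',u,v,71,P) for u,v in((309,101),(377,100),(376,168),(309,168))]);e=np.roll(w,-1,0)-w
print(w.mean(0),np.linalg.norm(e,axis=1),np.degrees(np.arctan2(e[:,1],e[:,0]))%90);print(rel(*w.mean(0)[:2],32))"
```

```text
[555.71931207 386.65337249  71.        ] [48.15838432 49.05180411 50.38830533 48.40553871] [38.85714935 40.03534593 38.11666035 37.41634911]
(array([1.187, 0.359, 3.804]), array([574.1, 340.7, 184.2]), 'yaw(toolY)', 38.0)
```

```bash
python3 -m inch '[[0.6,0.2,0,0,66],[1.19,0.36,0,0,66],[1.19,0.36,0.6,0,66],[1.19,0.36,1.2,0,66],[1.19,0.36,1.5,0,66],[1.19,0.36,1.5,0,66],[1.19,0.36,1.5,0,66]]'; python3 -c "
from h import *;print(rel(555.5,387,32))"
```

```text
time: 22.3
position: [557.1, 387.5, 126.2]
orientation: [[-0.616, 0.788, -0.0], [0.788, 0.616, -0.0], [0.0, -0.0, -1.0]]
contact_force: [0.2, -0.3, 0.5]
finger_gap: 65.8
gripper_force: 0.0
(array([ 0.014, -0.038,  2.354]), array([557.1, 387.5, 126.2]), 'yaw(toolY)', 38.0)
```

```bash
python3 -m inch '[[0,-0.03,0.6,0,66],[0,-0.03,1.2,0,66],[0,-0.03,1.7,0,66],[0,-0.03,2.1,0,66],[0,-0.03,2.35,0,66],[0,-0.03,2.35,0,66],[0,-0.03,2.35,0,66]]'; python3 -m inch '[[0,0,0,0,35],[0,0,0,0,35],[0,0,0,0,35],[0,0,0,0,35],[0,0,0,0,35]]' 35;python3 -m inch '[[0,0,-0.4,0,35],[0,0,-0.9,0,35],[0,0,-1.6,0,35],[0,0,-2.4,0,35],[0,0,-3.2,0,35],[0,0,-4,0,35],[0,0,-4.2,0,35],[0,0,-4.2,0,35]]'; python3 -c "
from h import *;print(rel(686,6))"
```

```text
time: 22.88
position: [556.9, 387.3, 32.8]
orientation: [[-0.616, 0.788, 0.001], [0.788, 0.616, 0.001], [-0.0, 0.001, -1.0]]
contact_force: [-0.9, 1.0, 0.1]
finger_gap: 65.7
gripper_force: 0.0
time: 23.3
position: [557.4, 387.8, 33.7]
orientation: [[-0.616, 0.788, 0.003], [0.788, 0.616, 0.002], [-0.0, 0.004, -1.0]]
contact_force: [0.3, 0.2, 6.0]
finger_gap: 49.7
gripper_force: 37.5
time: 23.97
position: [557.9, 388.2, 203.4]
orientation: [[-0.616, 0.788, 0.006], [0.788, 0.616, 0.004], [-0.0, 0.007, -1.0]]
contact_force: [0.6, -0.4, -1.9]
finger_gap: 49.7
gripper_force: 37.0
(array([-9.5  , -3.363, -0.021]), array([557.9, 388.2, 203.4]), 'yaw(toolY)', 38.0)
```

```bash
python3 -m inch '[[-0.5,-0.2,0,0.4,35],[-1.2,-0.4,0,0.8,35],[-2,-0.7,0,1.2,35],[-2.8,-1,0,1.6,35],[-3.6,-1.3,0,2,35],[-4.4,-1.6,0,2.5,35],[-5.2,-1.9,0,3,35],[-6,-2.1,0,3.25,35]]'; python3 -c "
from h import *;print(rel(708,-60,200))"
```

```text
time: 24.63
position: [636.1, 143.9, 196.7]
orientation: [[-0.316, 0.949, -0.005], [0.949, 0.316, -0.001], [0.0, -0.005, -1.0]]
contact_force: [-0.0, 0.5, -1.6]
finger_gap: 49.7
gripper_force: 37.0
(array([-5.403,  0.097, -0.084]), array([636.1, 143.9, 196.7]), 'yaw(toolY)', 18.4)
```

```bash
python3 -m inch '[[-0.8,0,0,0,35],[-1.6,0,0,0,35],[-2.4,0,0,0,35],[-3.2,0,0,0,35],[-4,0,0,0,35],[-4.8,0,0,0,35],[-5.2,0,0,0,35],[-5.2,0,0,0,35]]';python3 -m inch '[[0,0,0,0,35],[0,0,0,0,35]]'; python3 -c "
from h import *
P=wpose();im=get_image('wrist');np.save('w10.npy',P);cv2.imwrite('pics/w10.png',im[:,:,::-1])
print(rel(686,6));c=camera_model('wrist');q=np.linalg.inv(P)@[686,6,18,1];u,v=c['cx']-c['fx']*q[0]/q[2],c['cy']+c['fy']*q[1]/q[2];print(u,v)
x,y=int(u)-100,max(0,int(v)-75);print(x,y);cv2.imwrite('pics/w10c.png',cv2.resize(im[y:y+150,x:x+200,::-1],None,fx=4,fy=4,interpolation=cv2.INTER_CUBIC))"
```

```text
time: 25.3
position: [703.6, -55.0, 196.4]
orientation: [[-0.313, 0.95, -0.004], [0.95, 0.313, -0.001], [0.0, -0.004, -1.0]]
contact_force: [-0.2, 0.9, -1.3]
finger_gap: 49.8
gripper_force: 36.9
time: 25.47
position: [702.9, -50.1, 198.1]
orientation: [[-0.318, 0.948, -0.003], [0.948, 0.318, 0.001], [0.002, -0.002, -1.0]]
contact_force: [-0.1, -0.0, -1.3]
finger_gap: 49.9
gripper_force: 36.9
(array([1.455, 0.04 , 0.002]), array([703. , -49.7, 198.6]), 'yaw(toolY)', 18.6)
323.2215018334707 113.73500879394537
223 38
```

View pics/w10c.png

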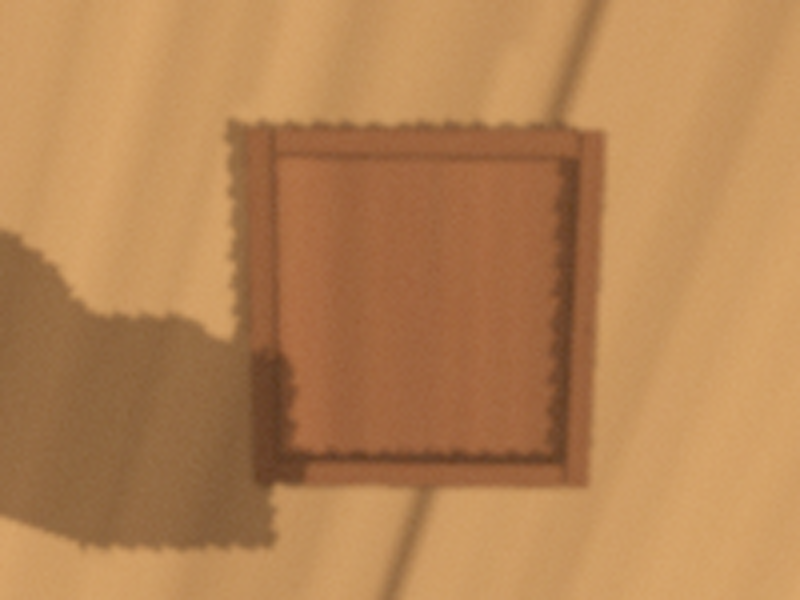

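Tray outer corners in the crop: (243,127), (605,132), (587,486), (256,485).

```bash
python3 -c "
from h import *
P=np.load('w10.npy')
w=np.array([plane('wrist',223+u/4,38+v/4,18,P) for u,v in((243,127),(605,132),(587,486),(256,485))]);e=np.roll(w,-1,0)-w
print(w.mean(0),np.linalg.norm(e,axis=1),np.degrees(np.arctan2(e[:,1],e[:,0]))%90);m=w.mean(0);print(rel(m[0],m[1]))
i=np.array([plane('wrist',223+u/4,38+v/4,18,P) for u,v in((275,157),(577,157),(565,463),(282,463))]);print(i.mean(0))
p1=np.load('w1.npy');u,v=(223+(243+605+587+256)/16,38+(127+132+486+485)/16)
print(tri(ray('wrist',u,v,P),ray('wrist',454.5,235,p1),ray('top',313,138.5),ray('scene',315.5,247.5)))"
```

```text
[691.54296848   5.18615231  18.        ] [79.53099476 78.59691656 78.55941774 79.41207616] [17.82596728 18.18133798 18.41176903 18.88170251]
(array([1.392, 0.165, 0.002]), array([703. , -49.7, 198.6]), 'yaw(toolY)', 18.6)
[692.01855437   5.18077744  18.        ]
(array([690.27054995,   6.16916272,   6.82927577]), [np.float64(1.2240284953517688), np.float64(1.6981423377136844), np.float64(2.666549783296877), np.float64(0.12954451104049944)])
```

```bash
python3 -m inch '[[0.4,0.03,0,0.05,35],[0.9,0.08,0,0.05,35],[1.3,0.13,0.2,0.05,35],[1.4,0.13,0.8,0.05,35],[1.4,0.13,1.5,0.05,35],[1.4,0.13,2.2,0.05,35],[1.4,0.13,2.8,0.05,35],[1.4,0.13,3.1,0.05,35]]';python3 -m inch '[[0,0,0.1,0,35],[0,0,0.2,0,35],[0,0,0.2,0,35],[0,0,0.2,0,35]]'; python3 -c "
from h import *
P=wpose();im=get_image('wrist');np.save('w11.npy',P);cv2.imwrite('pics/w11.png',im[:,:,::-1]);print(rel(690,5.5,41.5))"
```

```text
time: 26.18
position: [688.0, 5.8, 72.0]
orientation: [[-0.315, 0.949, -0.006], [0.949, 0.315, 0.0], [0.002, -0.005, -1.0]]
contact_force: [-0.9, -0.3, -2.7]
finger_gap: 49.6
gripper_force: 36.9
time: 26.52
position: [691.8, 4.2, 68.8]
orientation: [[-0.314, 0.95, 0.002], [0.95, 0.314, 0.0], [-0.001, 0.002, -1.0]]
contact_force: [0.3, 0.1, -2.4]
finger_gap: 49.4
gripper_force: 36.9
(array([ 0.052, -0.039,  0.691]), array([692.1,   4. ,  69.1]), 'yaw(toolY)', 18.3)
```

View pics/w11.png

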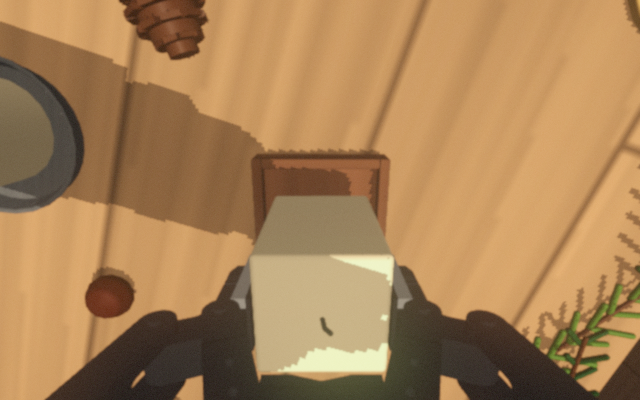

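The square candle is centred on the tray sideways: candle foot edge at x 273–370, tray 253–389, both in the same middle. I'll check fore and aft from the edge rows (foot 196, tray edge 157).

```bash
python3 -c "
from h import *
P=np.load('w11.npy');o=env.get_obs();R=o['orientation']
f=lambda u,v,z:(R.T@(plane('wrist',u,v,z,P)-o['position'])).round(1)
print('foot',f(273,196,35.5),f(370,196,35.5),'tray',f(253,157,18),f(389,157,18))
print(rel(690,5.5,42))"
```

```text
foot [ 24.9 -25.7  33.6] [24.9 26.1 33.7] tray [ 42.7 -38.6  51. ] [42.7 38.5 51.2]
(array([ 0.052, -0.039,  0.678]), array([692.1,   4. ,  69.1]), 'yaw(toolY)', 18.3)
```

```bash
python3 -m inch '[[0.06,0,0.1,0,35],[0.06,0,0.25,0,35],[0.06,0,0.4,0,35],[0.06,0,0.5,0,35],[0.06,0,0.58,0,35],[0.06,0,0.63,0,35],[0.06,0,0.63,0,35]]'; python3 -m inch '[[0,0,0.03,0,35],[0,0,0.06,0,35],[0,0,0.06,0,35]]'
```

```text
time: 27.15
position: [690.0, 5.8, 42.1]
orientation: [[-0.313, 0.95, -0.001], [0.95, 0.313, 0.0], [0.0, -0.001, -1.0]]
contact_force: [-0.6, -0.2, -1.8]
finger_gap: 49.8
gripper_force: 36.9
time: 27.4
position: [690.4, 5.8, 41.7]
orientation: [[-0.313, 0.95, 0.001], [0.95, 0.313, -0.0], [-0.0, 0.001, -1.0]]
contact_force: [-3.2, -0.4, 6.9]
finger_gap: 49.6
gripper_force: 37.7
```

```bash
python3 -m inch '[[0,0,-0.02,0,54],[0,0,-0.02,0,60],[0,0,-0.02,0,70],[0,0,-0.02,0,70],[0,0,-0.02,0,70],[0,0,-0.5,0,70],[0,0,-1.2,0,70],[0,0,-2,0,70]]'; python3 -m inch '[[0,0,-0.8,0,70],[0,0,-1.6,0,70],[0,0,-2.4,0,70],[0,0,-2.4,0,70],[0,0,-2.4,0,70]]'; python3 - <<'E'
from h import *
P=wpose();im=get_image('wrist');cv2.imwrite('pics/w12.png',im[:,:,::-1])
c=camera_model('wrist')
def px(n,p):
    c=camera_model(n);Q=P if n=='wrist' else c['pose'];q=np.linalg.inv(Q)@[*p,1];return c['cx']-c['fx']*q[0]/q[2],c['cy']+c['fy']*q[1]/q[2]
def blobs(n,I,v):
    h=cv2.cvtColor(np.ascontiguousarray(I[:,:,::-1]),cv2.COLOR_BGR2HSV);m=cv2.inRange(h,(20,0,v),(60,110,255))
    for k in cv2.findContours(m,0,1)[0]:
        if cv2.contourArea(k)>60:print(n,cv2.boundingRect(k),cv2.minAreaRect(k))
blobs('wrist',im,185);print('exp sq',px('wrist',(690.5,5.5,80)))
t=get_image('top');s=get_image('scene');cv2.imwrite('pics/top9.png',t[:,:,::-1]);cv2.imwrite('pics/scene9.png',s[:,:,::-1])
blobs('top',t,150);blobs('scene',s,135)
for k,p in dict(slim=(549,-426,122),short=(616.5,216.5,126),pillar=(499.5,-1.5,108),sq=(690.5,5.5,80)).items():print(k,np.round(px('top',p)),np.round(px('scene',p)))
t0=cv2.imread('pics/top0.png')[:,:,::-1];s0=cv2.imread('pics/scene0.png')[:,:,::-1]
for n,a,b,L in(('top',t0,t,dict(tree=(440,261),house=(400,148),log=(226,157),cup=(480,195))),('scene',s0,s,dict(tree=(214,152),house=(227,228),log=(404,230),cup=(160,195)))):
    for k,(x,y) in L.items():
        r=cv2.matchTemplate(np.ascontiguousarray(b[y-26:y+27,x-26:x+27]),np.ascontiguousarray(a[y-18:y+19,x-18:x+19]),cv2.TM_CCOEFF_NORMED);_,v,_,l=cv2.minMaxLoc(r);print(n,k,'shift',l[0]-8,l[1]-8,round(v,2))
E
```

```text
time: 28.07
position: [688.5, 5.9, 118.5]
orientation: [[-0.313, 0.95, -0.005], [0.95, 0.313, -0.0], [0.001, -0.005, -1.0]]
contact_force: [0.5, -0.4, -0.6]
finger_gap: 70.1
gripper_force: 0.0
time: 28.48
position: [692.0, 5.9, 218.9]
orientation: [[-0.313, 0.95, 0.006], [0.95, 0.313, 0.0], [-0.002, 0.006, -1.0]]
contact_force: [-0.8, 0.7, -1.0]
finger_gap: 70.0
gripper_force: 0.0
wrist (227, 339, 40, 44) ((249.82386779785156, 361.1947937011719), (38.16016387939453, 41.09086227416992), 77.6609115600586)
wrist (289, 157, 60, 57) ((318.5, 185.0), (56.0, 59.0), 90.0)
wrist (21, 82, 81, 81) ((61.25000762939453, 122.25000762939453), (89.80255889892578, 70.71067810058594), 45.0)
exp sq (np.float64(318.0102949265773), np.float64(187.11972647849467))
top (516, 261, 105, 76) ((568.0, 298.5), (75.0, 104.0), 90.0)
top (491, 182, 15, 16) ((498.0, 189.5), (15.0, 14.0), 90.0)
top (630, 164, 10, 93) ((634.5, 210.0), (92.0, 9.0), 90.0)
top (598, 163, 26, 96) ((610.4105834960938, 210.56809997558594), (96.12493896484375, 20.834348678588867), 86.42366790771484)
top (210, 143, 29, 21) ((224.0, 153.0), (
[... 946 characters left out ...]
), 90.0)
scene (141, 163, 15, 12) ((148.1764678955078, 168.7941131591797), (9.432422637939453, 14.57737922668457), 59.036251068115234)
scene (126, 111, 45, 23) ((147.8498077392578, 122.15644836425781), (44.13832473754883, 21.085803985595703), 1.847610354423523)
scene (81, 110, 80, 32) ((120.88420104980469, 125.85807037353516), (78.81523132324219, 30.80927848815918), 1.9749339818954468)
slim [498. 190.] [149. 168.]
short [221. 153.] [408. 194.]
pillar [314. 207.] [317. 164.]
sq [313. 130.] [314. 228.]
top tree shift 0 0 1.0
top house shift 0 0 1.0
top log shift 0 0 0.47
top cup shift 0 0 0.75
scene tree shift 0 0 0.99
scene house shift 0 0 1.0
scene log shift 0 0 0.93
scene cup shift 0 0 0.95
```

All four candles are upright where expected, and the tree and house have not moved. The arm is clear, so I'll hand in.

```bash
python3 -c "
from rig import workorder;print(workorder.sign_off())"
```

```text
the job is handed in; nothing more can be done
None
```

Job handed in after about 28.5 s on the robot's clock: all four candles stand upright in their own holders, the square one parallel to its tray, and the camera check showed the tree, house, log and cup unmoved (plate and tray were not separately re-checked).

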